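# Shut and lock the thread drawers

## Robot

A 6-joint arm with a two-finger parallel gripper is mounted at the origin on a cart in front of the work surface, level with it; the furniture and walls round the work are solid. World frame = base frame: x ahead of the robot, y to its left, z up, the work surface at z = 0. Lengths are in mm, angles in rad, forces in N, time in s.
With the tool pointing down it reaches from about 275 to 750 mm from the base axis. Payload 10.2 kg.
Tool frame: the origin (TCP) lies at the centre of the arm's flange, where the gripper is bolted on; the fingertips stand 173 mm ahead of it and the grasp point (between the pads) lies 155 mm ahead of it; z points along the fingers, y is the line along which they close (so a half turn about z gives the same grasp; the last joint's range is limited). The gripper opens to 85 mm and grips with 20 to 120 N. Pads are 22 mm wide; open, the fingers measure 114 mm over their backs; the gripper's body (76 mm by 85 mm) begins 54 mm behind the grasp point. The pads swing forward as they close: fully open they stand 13 mm farther back than shut.
Start: joints at [-1.345, 0.313, 1.498, -0, 1.331, -0.223], TCP at [227.778, -473.022, 404.694] pointing down, gripper open.
Joint ranges: [-2.94, 2.94], [-0.97, 2.17], [0.19, 2.56], [-1.23, 4.37], [0.02, 3.11], [-2.88, 2.88]. Speed limits (rad/s): [2.39, 2.39, 3.01, 3.14, 3.14, 3.14].

## Interface

Orientations are given as a unit quaternion [w, x, y, z].
In Python, from rig import ctrl gives the robot as it stands.
- The arm moves only by the tool hand_motion, called after "Call:" by a JSON object that holds its "op" and its "data", one argument or row to a line. Schema: {"type":"object","properties":{"rows":{"type":"array","items":{"type":"array","prefixItems":[{"type":"array","items":{"type":"number"},"minItems":3,"maxItems":3},{"type":"array","items":{"type":"number"},"minItems":3,"maxItems":3}],"minItems":2,"maxItems":2},"minItems":1,"maxItems":8},"finger_gap":{"type":"number"},"force":{"type":"number"},"only":{"type":"string"},"quiet":{"type":"boolean"},"lines":{"type":"string"}},"required":["rows"],"additionalProperties":false}. rows is a list of rows, 1 to 8 of them, each written [[dx, dy, dz], [rx, ry, rz]]: dx, dy, dz in parts of the range, where 1.0 means 800 mm, then a rotation vector rx, ry, rz in fractions of the full range, 1 being 2 rad; each row is the pose to reach, as a shift and turn from the pose commanded when the call began, along the tool's axes at that moment; what a row does not reach only later rows make up. A row lasts 1/10 s, in which the tool goes at most 50 mm and 0.15 rad, less where a joint would pass 70% of its speed; a pose out of reach is approached as far as the arm can. finger_gap is the opening from 0.0 (shut) to 1.0 (fully open), set as the call begins (left out keeps the last). The fingers move at their own pace and stop on an object; force is the grip in N (left out, the last holds). Time passes only in rows, so rows that do not move let the fingers close. The tool returns the time, the measured TCP pose, the force, the opening and the grip force at its end. only (a regular expression) keeps the lines of the reply that match it, lines (a string "A,B") keeps lines A to B, and quiet returns only ok. No shift or turn number may pass 1 either way. Input that does not fit is refused with a message, and nothing moves.
- ctrl.sense(): the state, without advancing time (a new reading comes with each control period).
- ctrl.capture(name): name is "side" or "top"; returns the picture (480x640x3 uint8, red, green, blue); there is no depth.
- ctrl.calibration(name): a dict with "fx", "fy", "cx", "cy" (pixels), "distortion" ([k1, k2, p1, p2, k3] as OpenCV has them; the pictures are not rectified), "position" and "attitude" of the camera in the world. Camera axes: x right, y down, z forward; pixel columns grow to the right and rows downward; lengths in mm; the calibration is good to about 2 mm. A picture is of the moment at which its call begins. calibration takes no time and is no camera call.
- ctrl.finish_job(): hands the job in; it is judged then, once.
The state is a dict: "time_s": time; "joints": joint angles; "dq": joint speeds; "tau": joint torques, N m; "eef_pos": TCP position; "ee_rot": TCP orientation; "force": force on the tool from outside, world axes, zero at the start; "wrist_torque": the same for the moment, N m; "grip_width": opening from 0.0 (shut) to 1.0 (fully open); "grip_force": force on a finger pad.
Only numpy, scipy, OpenCV 4.12 (cv2) and the standard library are available. Lean on these libraries where they do the work, as an engineer would, in place of code of your own. Each camera call takes 0.05 s, during which the arm holds its last target. There are 200 camera calls.

## Task

With the fingertips, push both drawers of the small blue drawer unit fully shut, and only then push the red tab on its top sideways, to the left as seen from the robot, as far as it goes, so that the lock bar's two red tongues stand in front of the drawers. Push only: do not pick anything up, and leave the two thread spools, the tape measure and the green tin where they stand.

Things in the scene. Friction and masses are not known exactly. Their poses are not given: they have to be found in the camera images.
- drawer_unit: low blue drawer unit fixed to the table, 125 mm deep (x), 200 wide (y), 55 high. Origin: centre of its underside, on the table; x points from its front to its back (away from the robot), y to its left seen from the robot, z up. Its face is the plane x = -62.5 mm; two wooden drawers side by side, between three 16 mm pillars (y = -92, 0, 92 mm), come out of it toward -x.
- left_drawer (a joint): opening of the left drawer in m: 0 fully shut (front flush with the unit's face), up to 0.08 pulled out; starts 0.025 to 0.07. Slides with about 1.5 N of friction and stays where it is left.
- right_drawer (a joint): the same for the right drawer
- left_drawer_face (a point): centre of the left drawer's flat wooden front, which is 74 mm wide and 42 mm high (6.5 to 48.5 mm above the table) and faces the unit's -x. When shut it lies at (-62.5, 46, 27.5) mm in the unit's frame.
- right_drawer_face (a point): the same for the right drawer; when shut it lies at (-62.5, -46, 27.5) mm in the unit's frame
- lock_bar (a joint): travel in m of the lock bar, which slides along the top's front edge toward the unit's +y (left): 0 unlocked (starts 0 to 0.003), 0.034 locked, at its stop. 1.5 N of friction, no spring. Aluminium strip 22 x 152 mm, its top 60 mm above the table, with two red tongues 12 mm wide that hang 11 mm down before the face: at the middle and right pillars unlocked, before the drawers locked.
- lock_tab (a point): centre of the top of the red thumb tab that stands on the lock bar: 24 mm along the unit's x, 12 mm along its y, from 60 to 81 mm above the table. Unlocked it lies at (-47.5, -20, 81) mm in the unit's frame; it moves with the bar.
- orange_spool: orange thread spool, 29 mm across, 46 mm high, standing on the table to one side of the unit; origin at its underside. Leave alone.
- blue_spool: blue thread spool, same size, standing on the table at the other side. Leave alone.
- green_tin: round green tin, 48 mm across, 28 mm high, standing on the rear of the unit's top; origin at its underside. Leave alone.
- tape_measure: yellow tape measure, 28 x 58 x 52 mm, standing on the table between robot and unit; origin at its underside. Leave alone.

How it is judged:
By the outcome, as a careful person would: the job done as asked, in the order asked, and still so for the second after the job is handed in, with the robot touching nothing.
It also fails if it takes over 48 s, if anything falls off the work surface, if the arm or the gripper's body presses on something with over 40 N, if the wrist force passes 120 N, or if a joint passes its speed limit or range.

## Working session

There is one attempt and no reset: what is moved stays moved. The work goes in short steps, Python scripts to look and compute and a tool call to move; the robot and the scene stay as the last step left them, time stands still between calls to the robot, and variables do not carry over. Pictures are saved under pics/ and viewed, at most 10 in all, crops included, and the job is handed in when it is done.

```bash
ls; mkdir -p pics
```

Run:
```python
from rig import ctrl
import cv2,numpy as np
for n in("side","top"):
    im=ctrl.capture(n); cv2.imwrite(f"pics/{n}0.png",im[:,:,::-1]); print(n,ctrl.calibration(n))
s=ctrl.sense(); print(s)
```

```text
pics
rig.py
side {'fx': 571.8304994893649, 'fy': 571.8304994893649, 'cx': 314.143091240035, 'cy': 239.4962963537658, 'distortion': array([-0.09671145,  0.        ,  0.        ,  0.        ,  0.        ]), 'position': array([326.98110535, 795.22015894, 525.85654686]), 'attitude': array([ 0.0472592 , -0.10469524,  0.85892206, -0.49905748])}
top {'fx': 615.0180365609494, 'fy': 615.0180365609494, 'cx': 322.04682803849096, 'cy': 249.8359565155022, 'distortion': array([-0.11699022,  0.        ,  0.        ,  0.        ,  0.        ]), 'position': array([440.88040537,  35.99768586, 971.2056949 ]), 'attitude': array([ 0.02455397, -0.69624566,  0.71647637, -0.03606511])}
{'time_s': 0.1, 'joints': array([-1.34539424e+00,  3.13422697e-01,  1.49836531e+00,  2.79150196e-05,
        1.33102283e+00, -2.23382642e-01]), 'dq': array([ 0.00080719, -0.00128808, -0.00194136, -0.00160989,  0.0005397 ,
        0.00058406]), 'tau': array([ 2.46304429e-03, -4.12893641e+01, -2.60144234e+01, -2.52675909e-04,
        2.98333849e-03, -1.15826299e-05]), 'eef_pos': array([ 227.77470435, -472.98243832,  404.17593865]), 'ee_rot': array([-6.09108340e-04,  9.74930053e-01,  2.22510719e-01,  1.29411661e-05]), 'force': array([-0.26955063, -0.08682967,  0.34310822]), 'wrist_torque': array([ 0.01249707,  0.00543561, -0.03916635]), 'grip_force': 0.0, 'grip_width': 0.9981369039601066}
```

View pics/side0.png

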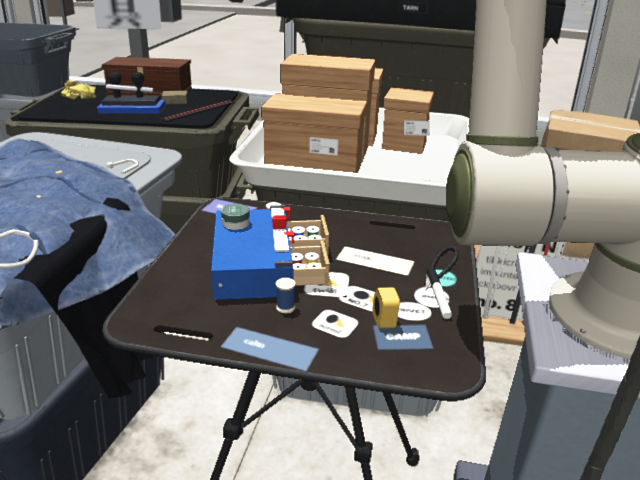

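View pics/top0.png

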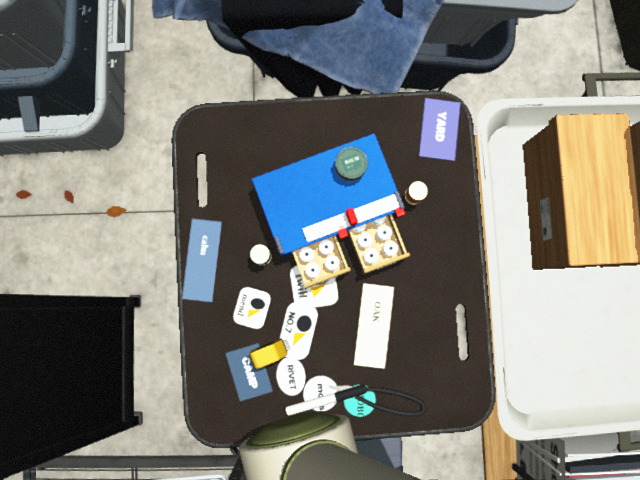

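The top view shows the unit turned, with its blue top spanning about (253,178), (376,136), (404,210) and (282,252). Both drawers are open, the red tab is near (352,216), the spools are at (260,254) and (417,190), and the tape measure is at (268,353). The side view shows the same scene, with the tab near (278,216).

Create h.py:
```python
import cv2,numpy as np
from scipy.spatial.transform import Rotation as R
from rig import ctrl
def ray(n,p):
    c=ctrl.calibration(n); K=np.array([[c['fx'],0,c['cx']],[0,c['fy'],c['cy']],[0,0,1]])
    u=cv2.undistortPoints(np.array(p,float).reshape(-1,1,2),K,c['distortion'])[:,0]
    d=np.c_[u,np.ones(len(u))]@R.from_quat(c['attitude'],scalar_first=True).as_matrix().T
    return c['position'],d
def onz(n,p,z):
    o,d=ray(n,p); return o+d*((z-o[2])/d[:,2])[:,None]
def tri(pt,ps):
    o1,d1=ray('top',pt);o2,d2=ray('side',ps);out=[]
    for a,b in zip(d1,d2):
        s=np.linalg.lstsq(np.c_[a,-b],o2-o1,rcond=None)[0]
        q1=o1+s[0]*a;q2=o2+s[1]*b; out.append(np.r_[(q1+q2)/2,np.linalg.norm(q1-q2)])
    return np.array(out)
def mask(im,kind):
    h=cv2.cvtColor(im,cv2.COLOR_RGB2HSV);H,S,V=[h[...,i].astype(int) for i in range(3)]
    return {'blue':(abs(H-109)<10)&(S>200)&(V>90),'red':((H<6)|(H>174))&(S>180)&(V>110),
     'wood':(H>8)&(H<24)&(S>60)&(V>120),'yellow':(H>18)&(H<30)&(S>190)&(V>120)}[kind].astype(np.uint8)
def blobs(m,amin=15,box=(180,100,480,420)):
    k=np.zeros_like(m);x0,y0,x1,y1=box;k[y0:y1,x0:x1]=m[y0:y1,x0:x1]
    cs,_=cv2.findContours(k,cv2.RETR_EXTERNAL,cv2.CHAIN_APPROX_NONE)
    return sorted([c for c in cs if cv2.contourArea(c)>=amin],key=cv2.contourArea,reverse=True)
```

Run:
```python
from h import *
np.set_printoptions(precision=1,suppress=True)
T=cv2.imread('pics/top0.png')[:,:,::-1];S=cv2.imread('pics/side0.png')[:,:,::-1]
for n,im,b in(('top',T,(230,120,440,300)),('side',S,(190,190,400,330))):
    for k in('blue','red','wood','yellow'):
        for c in blobs(mask(im,k),10,b if k!='yellow' else (180,200,480,420))[:5]:
            print(n,k,cv2.contourArea(c),cv2.boundingRect(c),c[:,0].mean(0))
            if k!='red': print('   ',cv2.approxPolyDP(cv2.convexHull(c),4,True)[:,0].tolist())
cr=T[120:300,240:440];cv2.imwrite('pics/ct.png',cv2.resize(cr,None,fx=4,fy=3.333 if 0 else 3.3,interpolation=cv2.INTER_CUBIC)[:,:,::-1])
cr=S[190:310,200:340];cv2.imwrite('pics/cs.png',cv2.resize(cr,None,fx=5,fy=5,interpolation=cv2.INTER_CUBIC)[:,:,::-1])
```

```text
top blue 8433.5 (253, 134, 143, 121) [320.9 197.9]
    [[373, 134], [395, 190], [337, 234], [283, 254], [253, 178]]
top red 91.5 (346, 209, 11, 16) [351.1 216.3]
top red 51.5 (339, 229, 9, 10) [342.5 233.6]
top red 49.5 (395, 208, 10, 9) [399.5 212. ]
top wood 287.5 (304, 236, 47, 55) [330.2 267. ]
    [[335, 236], [350, 270], [316, 289], [305, 287], [304, 271]]
top wood 199.0 (349, 215, 61, 58) [385.  244.3]
    [[391, 215], [409, 255], [364, 272], [349, 230]]
top wood 67.0 (307, 241, 21, 17) [317.3 249.2]
    [[327, 255], [307, 246], [320, 241]]
top wood 48.0 (364, 222, 16, 10) [371.  226.6]
    [[379, 225], [364, 230], [367, 223]]
top wood 47.0 (293, 249, 16, 17) [297.9 257.6]
    [[308, 262], [297, 265], [293, 251], [300, 249]]
top yellow 143.0 (265, 340, 21, 26) [276.4 353.8]
    [[281, 340], [285, 354], [265, 365], [272, 344]]
top yellow 37.5 (312, 285, 12, 10) [316.8 288.9]
    [[323, 285], [314, 294], [312, 288]]
top yellow 29.0 (294, 334, 10, 9) [297.5 336.7]
    [[303, 334], [294, 342], [295, 334]]
top yellow 18.0 (250, 351, 9, 17) [253.4 359. ]
    [[253, 351], [258, 367]]
top yellow 12.0 (249, 311, 8, 5) [251.8 312.2]
    [[256, 311], [249, 315]]
side red 134.0 (273, 216, 14, 13) [279.  221.5]
side red 23.0 (283, 207, 7, 11) [287.5 211.1]
side red 18.5 (286, 232, 8, 6) [289.9 233.8]
side wood 1564.5 (288, 215, 45, 71) [310.1 248.6]
    [[323, 215], [332, 283], [295, 284], [288, 221]]
side wood 716.0 (372, 287, 28, 41) [383.4 305. ]
    [[393, 287], [399, 298], [395, 326], [380, 327], [372, 299], [377, 288]]
```

View pics/ct.png

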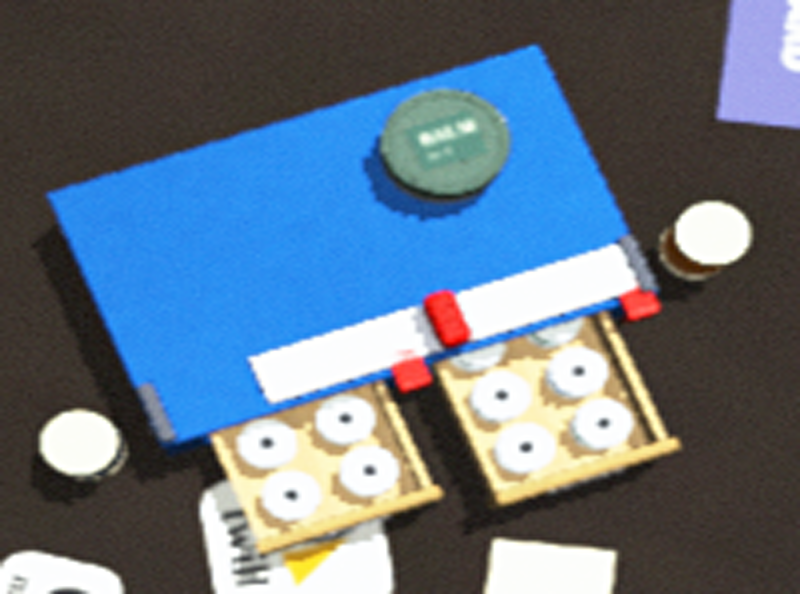

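View pics/cs.png

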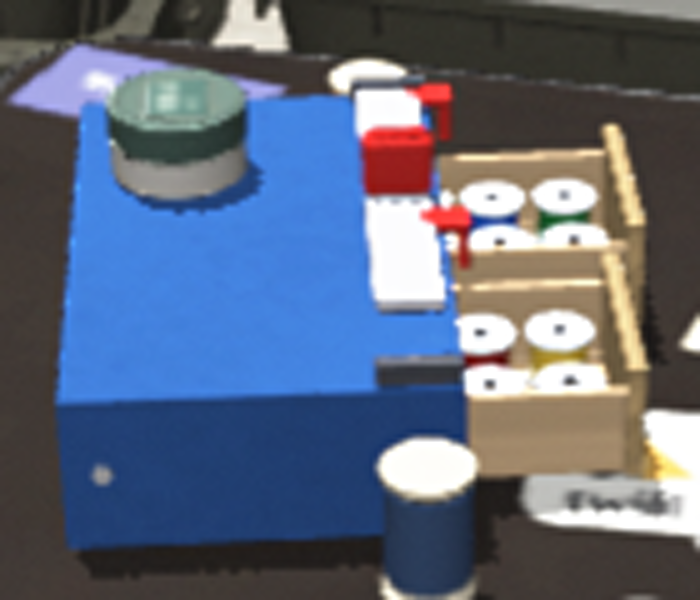

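The crops show clear corners. In top-image pixels these are back-left (252,178.5), back-right (375,133.6), front-left (282,253), tab (351.7,216), and drawer front edges (305.5,287)-(350,269) and (365,272)-(410,255). In the side image they are back-left (211.6,270.2), front-left (292.6,267.4) and tab top (280,217).

Run:
```python
from h import *
np.set_printoptions(precision=1,suppress=True)
A=np.array
bl,br,fl=[252,178.5],[375,133.6],[282,253]
P=tri([bl,fl,[351.7,216]],[[211.6,270.2],[292.6,267.4],[280,217]]);print('tri bl fl tab',P)
Q=onz('top',[bl,br,fl],55);print(Q, np.linalg.norm(Q[0]-Q[1]),np.linalg.norm(Q[0]-Q[2]))
yw=A([np.arctan2(*(Q[0]-Q[1])[[0,1]])*-1, np.arctan2((Q[0]-Q[2])[1],(Q[0]-Q[2])[0])]);print('yaw from width, depth',yw)
w=(200*yw[0]+125*yw[1])/325
ex=A([np.cos(w),np.sin(w)]);ey=A([-ex[1],ex[0]])
C=np.mean([Q[0,:2]-62.5*ex-100*ey,Q[1,:2]-62.5*ex+100*ey,Q[2,:2]+62.5*ex-100*ey],0)
print('yaw',w,'C',C)
loc=lambda p:np.c_[(A(p)[:,:2]-C)@ex,(A(p)[:,:2]-C)@ey]
print('tab local',loc(onz('top',[[351.7,216]],81)),loc(P[2:]))
print('drawer edges top',loc(onz('top',[[305.5,287],[350,269],[365,272],[410,255]],48.5)))
print('tri right end of left drawer/left end', )
# side view: front's top-outer corners crop px /5 + (200,190)
sd=lambda p:A(p)/5+[200,190]
e=sd([[640,383],[622,250],[640,222],[618,125]]);print('drawer edges side',loc(onz('side',e,48.5)))
print('tongues',loc(onz('top',[[342.5,233.6],[399.5,212]],60)))
sp=onz('top',[[240+82/4,120+443/3.3],[240+711/4,120+234/3.3]],46);print('spools',sp,loc(sp))
tm=onz('top',[[281,340],[285,354],[258,367],[253,351]],52);print('tape',tm,loc(tm))
tin=onz('top',[[240+446/4,120+143/3.3]],83);print('tin',loc(tin))
np.savez('u.npz',C=C,w=w)
```

```text
tri bl fl tab [[631.3 122.9  53.6   0.7]
 [516.5  80.   51.7   0.3]
 [566.1 -24.5  79.2   0.5]]
[[630.7 122.7  55. ]
 [695.6 -66.3  55. ]
 [516.4  79.9  55. ]] 199.83343575471443 122.04479788573464
yaw from width, depth [0.3 0.4]
yaw 0.34151732478624097 C [605.7   7. ]
tab local [[-48.3 -16.2]] [[-47.9 -16.4]]
drawer edges top [[-119.7   84.1]
 [-118.7   12. ]
 [-131.    -7.4]
 [-131.9  -80.4]]
tri right end of left drawer/left end
drawer edges side [[-115.1   95.7]
 [-120.1   13. ]
 [-128.7   -5.6]
 [-130.3  -77.5]]
tongues [[-65.7   4. ]
 [-66.2 -87.8]]
spools [[ 516.1  112.8   46. ]
 [ 606.7 -129.5   46. ]] [[ -49.   129.7]
 [ -44.8 -129. ]]
tape [[387.1  84.7  52. ]
 [366.2  79.3  52. ]
 [348.1 119.8  52. ]
 [372.  126.7  52. ]] [[-180.   146.4]
 [-201.4  148.3]
 [-204.9  192.6]
 [-180.2  191.1]]
tin [[ 24.4 -44.4]]
```

The points agree: the corner heights triangulate to about 53 mm, the width comes out at 200, and the drawers are open about 57 (left) and 69 mm (right). I applied a +2 mm y correction from the drawer edges. Next I'll close the gripper and move to in front of the right drawer.

Create st.py:
```python
import sys
from h import *
u=np.load('u.npz');w=float(u['w']);Ru=R.from_euler('z',w);C=np.r_[u['C'],0]+Ru.apply([0,2,0])
s=ctrl.sense();Rt=R.from_quat(s['ee_rot'],scalar_first=True);p=s['eef_pos']
tip=p+Rt.apply([0,0,173]);F=Ru.inv().apply(s['force'])
G=Ru*R.from_euler('x',np.pi)
np.set_printoptions(precision=1,suppress=True)
print('t%.1f tip local'%s['time_s'],Ru.inv().apply(tip-C),'F local',F,'grip %.2f'%s['grip_width'],'rotvec to align',np.round((Rt.inv()*G).as_rotvec(),3))
if len(sys.argv)>3:
    t=np.array(list(map(float,sys.argv[1:4])))
    print('tool delta',Rt.inv().apply(C+Ru.apply(t)-G.apply([0,0,173])-p))
```

```bash
python3 st.py -175 -46 150
```

```text
t0.1 tip local [-516.9 -327.5  231.2] F local [-0.3  0.   0.3] grip 1.00 rotvec to align [-0.  -0.   0.1]
tool delta [ 370.1 -243.4   81.6]
```

The manual's scale: shifts go in shares of 800 mm and turns go in shares of 2 rad. Converting my numbers, 320 mm / 800 = 0.4, 280 mm / 800 = 0.35, 0.107 rad / 2 = 0.0535.

Call:
{"op": "hand_motion", "data": {
  "rows": [
    [[0.05, -0.0313, 0], [0, 0, 0.015]],
    [[0.1, -0.065, 0.0063], [0, 0, 0.03]],
    [[0.15, -0.0988, 0.0188], [0, 0, 0.0535]],
    [[0.2, -0.1313, 0.0313], [0, 0, 0.0535]],
    [[0.25, -0.165, 0.0438], [0, 0, 0.0535]],
    [[0.3, -0.1975, 0.0625], [0, 0, 0.0535]],
    [[0.35, -0.2313, 0.075], [0, 0, 0.0535]],
    [[0.4, -0.2638, 0.0875], [0, 0, 0.0535]]
  ],
  "finger_gap": 0.0,
  "force": 60
}}

```text
time_s: 0.9
eef_pos: [425.1, -142.1, 334.2]
ee_rot: [-0.0, 0.985, 0.17, -0.0]
force: [0.2, -0.4, 0.9]
grip_width: 0.001
grip_force: 0.0
```

```bash
python3 st.py -175 -46 150
```

```text
t0.9 tip local [-220.2  -82.   161.2] F local [ 0.  -0.5  0.9] grip 0.00 rotvec to align [-0.  0.  0.]
tool delta [ 45.2 -36.   11.2]
```

In the tool's units: 131 mm / 800 = 0.1638, 115 mm / 800 = 0.1438.

Call:
{"op": "hand_motion", "data": {
  "rows": [
    [[0.0313, -0.0225, 0.0375], [0, 0, 0]],
    [[0.0563, -0.045, 0.075], [0, 0, 0]],
    [[0.0563, -0.045, 0.1125], [0, 0, 0]],
    [[0.0563, -0.045, 0.1438], [0, 0, 0]],
    [[0.0563, -0.045, 0.1638], [0, 0, 0]],
    [[0.0563, -0.045, 0.1638], [0, 0, 0]]
  ]
}}

```text
time_s: 1.5
eef_pos: [454.3, -94.8, 201.9]
ee_rot: [-0.001, 0.985, 0.17, -0.002]
force: [-0.5, -0.8, 0.1]
grip_width: -0.006
grip_force: 0.0
```

```bash
python3 st.py -145 -46 30
```

Run:
```python
from h import *
T=ctrl.capture('top');S=ctrl.capture('side')
a=cv2.resize(T[100:400,220:480],(520,600));b=cv2.resize(S[170:350,200:440],(280*1,210))
o=np.zeros((600,800,3),np.uint8);o[:,:520]=a;o[:210,520:]=b
cv2.imwrite('pics/a1.png',o[:,:,::-1])
```

```text
t1.5 tip local [-177.3  -46.7   28.9] F local [-0.7 -0.6  0.1] grip -0.01 rotvec to align [-0.  0.  0.]
tool delta [31.8 -1.2 -1.2]
```

View pics/a1.png

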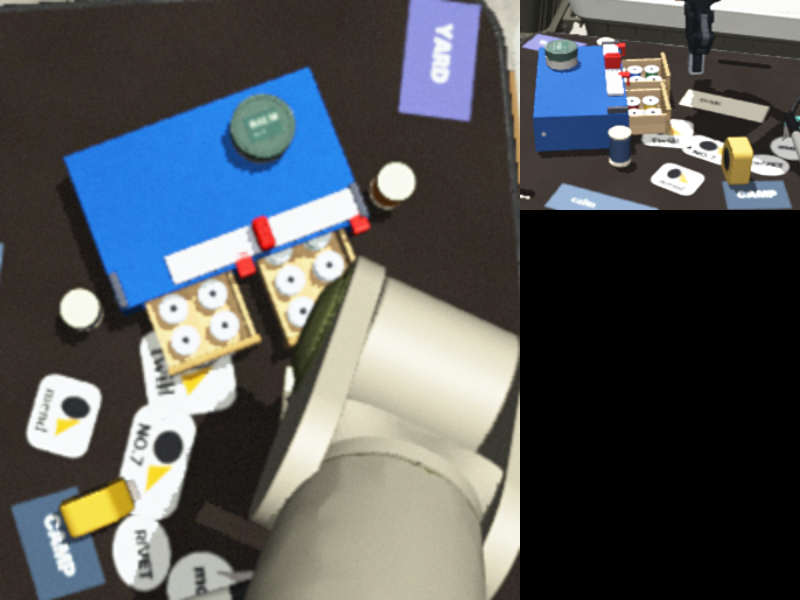

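The arm covers the right drawer in the top view. The side crop shows the closed fingertips at about (697,70), clear in front of the right drawer's face. Now I'll push.

In the tool's units: 80 mm / 800 = 0.1, 72 mm / 800 = 0.09.

Call:
{"op": "hand_motion", "data": {
  "rows": [
    [[0.0188, 0, 0], [0, 0, 0]],
    [[0.0338, 0, 0], [0, 0, 0]],
    [[0.045, 0, 0], [0, 0, 0]],
    [[0.0563, 0, 0], [0, 0, 0]],
    [[0.0675, 0, 0], [0, 0, 0]],
    [[0.0788, 0, 0], [0, 0, 0]],
    [[0.09, 0, 0], [0, 0, 0]],
    [[0.1, 0, 0], [0, 0, 0]]
  ]
}}

```text
time_s: 2.4
eef_pos: [530.9, -68.0, 203.7]
ee_rot: [0.0, 0.985, 0.17, 0.0]
force: [-1.4, -0.8, 0.6]
grip_width: 0.002
grip_force: 1.0
```

```bash
python3 st.py -76 -46 30
```

```text
t2.4 tip local [-95.6 -47.7  30.7] F local [-1.6 -0.3  0.6] grip 0.00 rotvec to align [ 0. -0.  0.]
tool delta [19.6 -1.7  0.7]
```

In the tool's units: 18 mm / 800 = 0.0225, 17 mm / 800 = 0.0213.

Call:
{"op": "hand_motion", "data": {
  "rows": [
    [[0.0063, 0, 0], [0, 0, 0]],
    [[0.0125, 0, 0], [0, 0, 0]],
    [[0.0175, 0, 0], [0, 0, 0]],
    [[0.0213, 0, 0], [0, 0, 0]],
    [[0.0225, 0, 0], [0, 0, 0]]
  ]
}}

```text
time_s: 2.9
eef_pos: [547.4, -62.2, 203.6]
ee_rot: [-0.0, 0.985, 0.17, -0.0]
force: [-0.9, -1.5, 0.6]
grip_width: -0.001
grip_force: 0.8
```

```bash
python3 st.py -73 -46 30
```

```text
t2.9 tip local [-78.2 -47.6  30.6] F local [-1.3 -1.2  0.6] grip -0.00 rotvec to align [-0.  0.  0.]
tool delta [ 5.2 -1.6  0.6]
```

In the tool's units: 6 mm / 800 = 0.0075, 5 mm / 800 = 0.0063.

Call:
{"op": "hand_motion", "data": {
  "rows": [
    [[0.0025, 0, 0], [0, 0, 0]],
    [[0.005, 0, 0], [0, 0, 0]],
    [[0.0063, 0, 0], [0, 0, 0]],
    [[0.0075, 0, 0], [0, 0, 0]],
    [[0.0075, 0, 0], [0, 0, 0]]
  ]
}}

```text
time_s: 3.4
eef_pos: [551.9, -60.7, 203.6]
ee_rot: [-0.0, 0.985, 0.17, -0.002]
force: [-11.9, -6.5, 6.7]
grip_width: -0.003
grip_force: 7.0
```

```bash
python3 st.py -73 -46 30
```

```text
t3.4 tip local [-74.2 -47.6  30.6] F local [-13.4  -2.2   6.7] grip -0.00 rotvec to align [-0.  0.  0.]
tool delta [ 0.4 -1.8  0.6]
```

In the tool's units: 1.5 mm / 800 = 0.0019, 1 mm / 800 = 0.0013.

Call:
{"op": "hand_motion", "data": {
  "rows": [
    [[0.0013, 0, 0], [0, 0, 0]],
    [[0.0019, 0, 0], [0, 0, 0]],
    [[0.0019, 0, 0], [0, 0, 0]]
  ]
}}

```text
time_s: 3.7
eef_pos: [552.6, -60.6, 203.6]
ee_rot: [-0.0, 0.985, 0.17, -0.004]
force: [-21.0, -9.8, 12.6]
grip_width: -0.0
grip_force: 11.8
```

```bash
python3 st.py -73 -46 30
```

```text
t3.7 tip local [-74.2 -47.6  30.6] F local [-23.1  -2.2  12.6] grip -0.00 rotvec to align [-0.  0.  0.]
tool delta [-0.3 -1.9  0.6]
```

Call:
{"op": "hand_motion", "data": {
  "rows": [
    [[-0.01, 0, 0], [0, 0, 0]],
    [[-0.0375, 0, 0], [0, 0, 0]],
    [[-0.0813, 0, 0], [0, 0, 0]],
    [[-0.125, 0, 0], [0, 0, 0]],
    [[-0.125, -0.0625, 0], [0, 0, 0]],
    [[-0.125, -0.1188, 0], [0, 0, 0]],
    [[-0.115, -0.1188, 0], [0, 0, 0]],
    [[-0.115, -0.1188, 0], [0, 0, 0]]
  ]
}}

```text
time_s: 4.5
eef_pos: [436.3, -0.4, 204.1]
ee_rot: [0.0, 0.985, 0.171, 0.001]
force: [0.8, -0.6, -0.1]
grip_width: 0.0
grip_force: 0.0
```

```bash
python3 st.py -74 46 30
```

```text
t4.5 tip local [-161.8   47.6   31.1] F local [ 0.6 -0.8 -0.1] grip 0.00 rotvec to align [ 0. -0.  0.]
tool delta [88.1  1.9  1.3]
```

In the tool's units: 75 mm / 800 = 0.0938, 70 mm / 800 = 0.0875.

Call:
{"op": "hand_motion", "data": {
  "rows": [
    [[0.0175, 0.0013, 0], [0, 0, 0]],
    [[0.0325, 0.0013, 0], [0, 0, 0]],
    [[0.0438, 0.0013, 0], [0, 0, 0]],
    [[0.055, 0.0013, 0], [0, 0, 0]],
    [[0.0663, 0.0013, 0], [0, 0, 0]],
    [[0.0775, 0.0013, 0], [0, 0, 0]],
    [[0.0875, 0.0013, 0], [0, 0, 0]],
    [[0.0938, 0.0013, 0], [0, 0, 0]]
  ]
}}

```text
time_s: 5.3
eef_pos: [507.4, 23.4, 203.6]
ee_rot: [-0.0, 0.985, 0.17, 0.0]
force: [-1.3, -1.3, 1.2]
grip_width: -0.005
grip_force: 0.9
```

```bash
python3 st.py -74 46 30
```

```text
t5.3 tip local [-87.2  46.4  30.6] F local [-1.7 -0.8  1.2] grip -0.01 rotvec to align [-0. -0.  0.]
tool delta [13.2  0.4  0.6]
```

Call:
{"op": "hand_motion", "data": {
  "rows": [
    [[0.005, 0, 0], [0, 0, 0]],
    [[0.0088, 0, 0], [0, 0, 0]],
    [[0.0125, 0, 0], [0, 0, 0]],
    [[0.015, 0, 0], [0, 0, 0]],
    [[0.0163, 0, 0], [0, 0, 0]],
    [[0.0163, 0, 0], [0, 0, 0]]
  ]
}}

```text
time_s: 5.9
eef_pos: [519.1, 27.6, 203.7]
ee_rot: [-0.0, 0.985, 0.17, 0.0]
force: [0.1, -0.5, -0.6]
grip_width: 0.002
grip_force: 0.2
```

```bash
python3 st.py -74 46 30
```

```text
t5.9 tip local [-74.7  46.4  30.7] F local [-0.1 -0.5 -0.6] grip 0.00 rotvec to align [-0. -0.  0.]
tool delta [0.8 0.4 0.7]
```

In the tool's units: 3 mm / 800 = 0.0038, 2 mm / 800 = 0.0025.

Call:
{"op": "hand_motion", "data": {
  "rows": [
    [[0.0013, 0, 0], [0, 0, 0]],
    [[0.0025, 0, 0], [0, 0, 0]],
    [[0.0038, 0, 0], [0, 0, 0]],
    [[0.0038, 0, 0], [0, 0, 0]]
  ]
}}

```text
time_s: 6.3
eef_pos: [520.9, 28.2, 203.7]
ee_rot: [-0.0, 0.985, 0.17, -0.003]
force: [-12.2, -6.1, 7.8]
grip_width: -0.0
grip_force: 6.8
```

```bash
python3 st.py -74 46 30
```

```text
t6.3 tip local [-73.7  46.5  30.7] F local [-13.5  -1.6   7.8] grip -0.00 rotvec to align [-0.  0.  0.]
tool delta [-1.1  0.3  0.7]
```

In the tool's units: 135 mm / 800 = 0.1688, -120 mm / 800 = -0.15.

Call:
{"op": "hand_motion", "data": {
  "rows": [
    [[0.0013, 0, 0], [0, 0, 0]],
    [[0.0019, 0, 0], [0, 0, 0]],
    [[-0.0125, 0, 0], [0, 0, 0]],
    [[-0.05, 0, 0], [0, 0, 0]],
    [[-0.0938, 0, -0.0375], [0, 0, 0]],
    [[-0.1125, 0.0563, -0.0875], [0, 0, 0]],
    [[-0.1188, 0.1125, -0.125], [0, 0, 0]],
    [[-0.1188, 0.1688, -0.15], [0, 0, 0]]
  ]
}}

```text
time_s: 7.1
eef_pos: [473.2, -118.8, 319.3]
ee_rot: [0.001, 0.985, 0.17, 0.001]
force: [1.7, 1.0, -0.1]
grip_width: 0.001
grip_force: 0.0
```

Call:
{"op": "hand_motion", "data": {
  "rows": [
    [[0, 0.05, 0], [0, 0, 0]],
    [[0, 0.1, 0], [0, 0, 0]],
    [[0, 0.1375, 0], [0, 0, 0]],
    [[0, 0.1375, 0], [0, 0, 0]]
  ]
}}

```text
time_s: 7.5
eef_pos: [510.8, -224.3, 316.8]
ee_rot: [0.001, 0.986, 0.169, 0.001]
force: [1.2, 0.5, 0.1]
grip_width: 0.002
grip_force: 0.0
```

```bash
python3 st.py -47 -62 120
```

Run:
```python
from h import *
T=ctrl.capture('top');S=ctrl.capture('side')
a=cv2.resize(T[110:310,240:440],(400,400),interpolation=cv2.INTER_CUBIC);b=cv2.resize(S[190:310,200:320],(400,400),interpolation=cv2.INTER_CUBIC)
cv2.imwrite('pics/a2.png',np.hstack([a,b])[:,:,::-1])
```

```text
t7.5 tip local [-166.7 -188.4  143.8] F local [1.2 0.1 0.1] grip 0.00 rotvec to align [ 0. -0. -0.]
tool delta [ 119.5 -126.5   23.7]
```

View pics/a2.png

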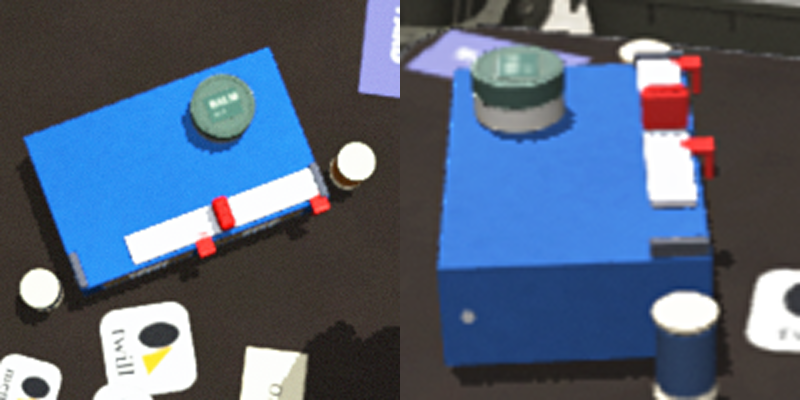

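Both drawer fronts are flush with the face in both views. The tab is at (222,212) in the left crop and the lock is still open. Next I'll stage to the right of the tab.

In the tool's units: -126 mm / 800 = -0.1575, 119 mm / 800 = 0.1488.

Call:
{"op": "hand_motion", "data": {
  "rows": [
    [[0.0438, -0.0438, 0.0063], [0, 0, 0]],
    [[0.0875, -0.0875, 0.0125], [0, 0, 0]],
    [[0.1313, -0.1313, 0.0225], [0, 0, 0]],
    [[0.1488, -0.1575, 0.03], [0, 0, 0]],
    [[0.1488, -0.1575, 0.055], [0, 0, 0]],
    [[0.1488, -0.1575, 0.08], [0, 0, 0]],
    [[0.1488, -0.1575, 0.0938], [0, 0, 0]],
    [[0.1488, -0.1575, 0.0938], [0, 0, 0]]
  ]
}}

```text
time_s: 8.4
eef_pos: [579.7, -62.0, 240.9]
ee_rot: [-0.001, 0.985, 0.17, -0.001]
force: [-0.2, -0.2, 0.0]
grip_width: -0.001
grip_force: 0.0
```

```bash
python3 st.py -48 -62 68
```

Run:
```python
from h import *
T=ctrl.capture('top');S=ctrl.capture('side')
b=cv2.resize(S[150:310,200:360],(600,600),interpolation=cv2.INTER_CUBIC)
cv2.imwrite('pics/a3.png',b[:,:,::-1])
```

```text
t8.4 tip local [-48.  -58.   67.9] F local [-0.3 -0.1  0. ] grip -0.00 rotvec to align [-0.  0.  0.]
tool delta [-0.4  3.7 -0.1]
```

View pics/a3.png

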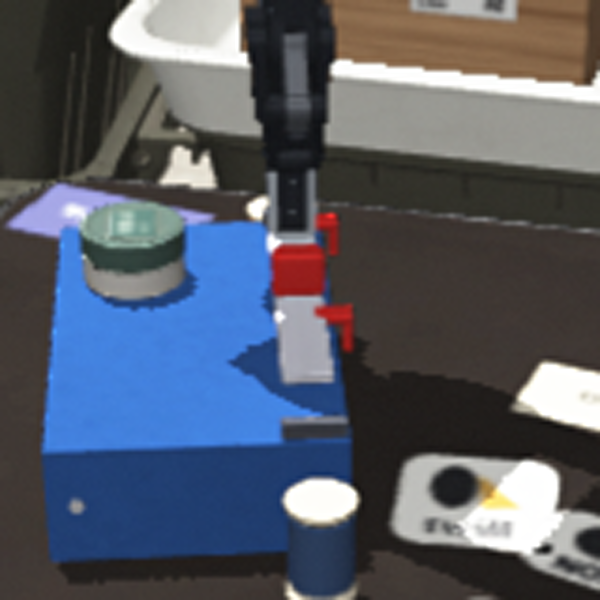

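The closed fingers stand just behind (right of) the red tab at about (295,235), in line with it and untouched. Now I'll push it left.

In the tool's units: -43 mm / 800 = -0.0538, -40 mm / 800 = -0.05.

Call:
{"op": "hand_motion", "data": {
  "rows": [
    [[0, -0.0088, 0], [0, 0, 0]],
    [[0, -0.0163, 0], [0, 0, 0]],
    [[0, -0.0238, 0], [0, 0, 0]],
    [[0, -0.0313, 0], [0, 0, 0]],
    [[0, -0.0388, 0], [0, 0, 0]],
    [[0, -0.045, 0], [0, 0, 0]],
    [[0, -0.05, 0], [0, 0, 0]],
    [[0, -0.0538, 0], [0, 0, 0]]
  ]
}}

```text
time_s: 9.3
eef_pos: [565.8, -21.9, 242.0]
ee_rot: [0.0, 0.985, 0.17, 0.0]
force: [1.0, -1.1, 0.9]
grip_width: -0.003
grip_force: 0.8
```

```bash
python3 st.py -48 -6 68
```

```text
t9.3 tip local [-47.3 -15.9  69. ] F local [ 0.6 -1.3  0.9] grip -0.00 rotvec to align [ 0. -0.  0.]
tool delta [-0.7 -9.9  1. ]
```

In the tool's units: -10 mm / 800 = -0.0125, -9 mm / 800 = -0.0113.

Call:
{"op": "hand_motion", "data": {
  "rows": [
    [[0, -0.0038, 0], [0, 0, 0]],
    [[0, -0.0063, 0], [0, 0, 0]],
    [[0, -0.0088, 0], [0, 0, 0]],
    [[0, -0.0113, 0], [0, 0, 0]],
    [[0, -0.0125, 0], [0, 0, 0]],
    [[0, -0.0125, 0], [0, 0, 0]]
  ]
}}

```text
time_s: 9.9
eef_pos: [562.4, -12.6, 241.8]
ee_rot: [-0.0, 0.985, 0.17, -0.0]
force: [0.2, -0.6, -0.5]
grip_width: 0.002
grip_force: 0.3
```

```bash
python3 st.py -48 -6 68
```

```text
t9.9 tip local [-47.5  -5.9  68.8] F local [-0.  -0.6 -0.5] grip 0.00 rotvec to align [-0.  0.  0.]
tool delta [-0.6  0.   0.8]
```

In the tool's units: -5 mm / 800 = -0.0063, -4 mm / 800 = -0.005.

Call:
{"op": "hand_motion", "data": {
  "rows": [
    [[0, -0.0025, 0], [0, 0, 0]],
    [[0, -0.0038, 0], [0, 0, 0]],
    [[0, -0.005, 0], [0, 0, 0]],
    [[0, -0.0063, 0], [0, 0, 0]],
    [[0, -0.0063, 0], [0, 0, 0]]
  ]
}}

```text
time_s: 10.4
eef_pos: [561.3, -9.9, 242.0]
ee_rot: [0.002, 0.985, 0.17, 0.001]
force: [3.9, -16.7, -3.6]
grip_width: 0.002
grip_force: 8.1
```

```bash
python3 st.py -48 -6 68
```

```text
t10.4 tip local [-47.4  -3.9  69. ] F local [ -1.9 -17.   -3.6] grip 0.00 rotvec to align [ 0. -0.  0.]
tool delta [-0.4  3.   1. ]
```

The stop is reached at 17 N. I'll press briefly, back off, lift away and check.

In the tool's units: 95 mm / 800 = 0.1188, -90 mm / 800 = -0.1125.

Call:
{"op": "hand_motion", "data": {
  "rows": [
    [[0, -0.0013, 0], [0, 0, 0]],
    [[0, -0.0013, 0], [0, 0, 0]],
    [[0, 0.0125, 0], [0, 0, 0]],
    [[0, 0.025, 0], [0, 0, 0]],
    [[0, 0.025, -0.0375], [0, 0, 0]],
    [[0, 0.025, -0.0875], [0, 0, 0]],
    [[-0.05, 0.0688, -0.1125], [0, 0, 0]],
    [[-0.1, 0.1188, -0.1125], [0, 0, 0]]
  ]
}}

```text
time_s: 11.2
eef_pos: [522.6, -112.9, 333.9]
ee_rot: [0.001, 0.985, 0.172, 0.002]
force: [0.5, -0.7, -0.0]
grip_width: 0.0
grip_force: 0.0
```

Call:
{"op": "hand_motion", "data": {
  "rows": [
    [[-0.05, 0.05, 0], [0, 0, 0]],
    [[-0.075, 0.1, 0], [0, 0, 0]],
    [[-0.075, 0.1375, 0], [0, 0, 0]],
    [[-0.075, 0.1375, 0], [0, 0, 0]]
  ]
}}

```text
time_s: 11.6
eef_pos: [503.1, -239.9, 331.2]
ee_rot: [0.0, 0.986, 0.168, 0.0]
force: [-0.4, 0.5, -0.6]
grip_width: 0.001
grip_force: 0.0
```

```bash
python3 st.py
```

Run:
```python
from h import *
T=ctrl.capture('top');S=ctrl.capture('side')
a=cv2.resize(T[110:310,240:440],(400,400),interpolation=cv2.INTER_CUBIC);b=cv2.resize(S[190:310,200:320],(400,400),interpolation=cv2.INTER_CUBIC)
cv2.imwrite('pics/a4.png',np.hstack([a,b])[:,:,::-1])
u=np.load('u.npz');Ru=R.from_euler('z',float(u['w']));C=np.r_[u['C'],0]+Ru.apply([0,2,0])
for c in blobs(mask(T,'red'),10,(230,120,440,300)): 
    p=c[:,0].mean(0);print(p,Ru.inv().apply(onz('top',[p],60)-C),Ru.inv().apply(onz('top',[p],81)-C))
```

```text
t11.6 tip local [-179.4 -200.4  158.2] F local [-0.2  0.6 -0.6] grip 0.00 rotvec to align [ 0. -0. -0.]
[330.37837838 224.2972973 ] [[-46.20018464  13.80849375  60.        ]] [[-48.49172339  15.34588831  81.        ]]
[379.42307692 219.65384615] [[-66.13293563 -57.29811349  60.        ]] [[-67.96509648 -54.12196848  81.        ]]
[322.10526316 241.94736842] [[-66.42536755  34.9281068   60.        ]] [[-68.2507889   35.97877056  81.        ]]
```

View pics/a4.png

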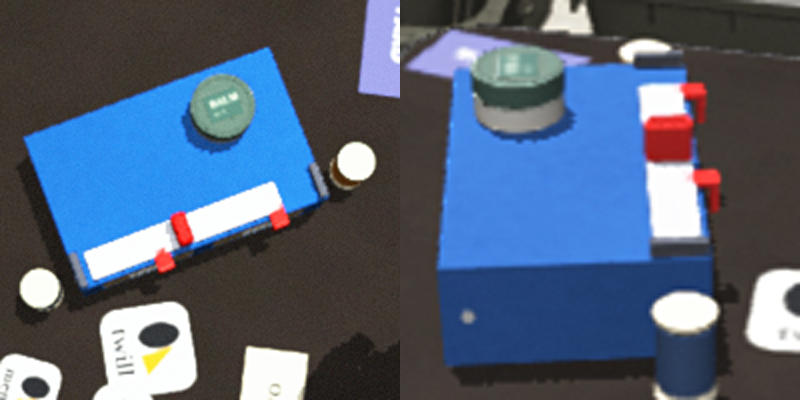

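The bar now rests against its left end stop. The tab measures y≈15 mm (14 expected when locked) and the tongues are at y≈35 and -57, in front of the shut drawers. The tin and both spools are where they were.

```bash
python3 -c "
from rig import ctrl
print(ctrl.finish_job())"
```

```text
the job is handed in; nothing more can be done
None
```

Both drawers are pushed fully shut, the lock bar was then pushed left to its stop with both tongues in front of the drawers, and the job was handed in after about 12 s.

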